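# Hold down the recessed reset button of the alarmed pump unit with the stylus

## Robot

A 7-joint arm with a two-finger parallel gripper is mounted at the origin on a cart in front of the work surface, level with it; the furniture and walls round the work are solid. World frame = base frame: x ahead of the robot, y to its left, z up, the work surface at z = 0. Lengths are in m, angles in degrees, forces in N, time in s.
With the tool pointing down it reaches from about 0.425 to 0.95 m from the base axis. Payload 16.7 kg.
Tool frame: the origin (TCP) lies at the very end of the fingers, on their centre line; the grasp point (between the pads) lies 19 mm behind it; z points along the fingers, y is the direction in which the jaws open and shut (so a half turn about z gives the same grasp; the last joint's range is limited). The gripper opens to 94 mm and grips with 3 to 60 N. Pads are 16 mm wide; open, the fingers measure 119 mm over their backs; the gripper's body (75 mm by 177 mm) begins 78 mm behind the grasp point.
Start: joints at [67.179, 24.414, 4.234, 92.017, -1.954, 63.644, -3.845], TCP at [0.166, -0.654, 0.205] pointing down, gripper open.
Joint ranges: [-163.25, 163.25], [-28.42, 122.38], [-70.27, 78.77], [12.13, 141.07], [-58.53, 238.53], [9.26, 117.41], [-156.51, 156.51]. Speed limits (degrees/s): [108.29, 108.29, 136.94, 136.94, 172.46, 172.46, 172.46].

## Interface

Orientations are given as [roll, pitch, yaw] about the fixed x, y, z axes, in that order (R = Rz(yaw) Ry(pitch) Rx(roll)).
In Python, from station import monitor, read_camera, camera_info, workorder gives the robot as it stands.
- The arm moves only by the tool jog_arm, never from a script. Its argument "commands" is a list of rows, each a list of 7 numbers: the shift along the tool's x, y, z in cm, then the turn, a rotation vector about the tool's x, y, z in degrees, then the opening, from 0 (shut) to 1 (fully open). In form: [[x, y, z, rx, ry, rz, claw], ...]. A call has 1 to 12 rows; each row shifts and turns the pose as measured when the row begins, along the tool's axes as they then stand; what a row does not reach is not made up. A row lasts 1/10 s, in which the tool goes at most 50 mm and 8.59 degrees, less where a joint would pass 70% of its speed; a pose out of reach is approached as far as the arm can. A call with a gripper value outside its range is refused whole. The fingers move at their own pace and stop on an object; "newtons" is the grip in N (left out, the last holds). Time passes only in rows, so rows that do not move let the fingers close. It gives the time, the measured TCP pose, the force and the opening at its end, in the units of the state.
- monitor.observe(): the state, without advancing time (a new reading comes with each control period).
- read_camera(name): name is "scene" or "top"; returns (picture, depth): 480x640x3 uint8, red, green, blue; 480x640 float32, m along the optical axis (not along the pixel's ray), 0 where there is no reading.
- camera_info(name): a dict with "fx", "fy", "cx", "cy" (pixels), "k1" (the pictures are not rectified: a ray, as slopes to the right and down, at radius r is drawn at 1 + k1 r^2 times it, then the intrinsics apply), "pose" (4x4, takes a point from camera to world coordinates). Camera axes: x right, y up, looking along -z (the intrinsics and any distortion apply to the point x, -y, -z); pixel columns grow to the right and rows downward; lengths in m; the calibration is good to about 2 mm. A picture is of the moment at which its call begins. camera_info takes no time and is no camera call.
- workorder.finish_job(): hands the job in, once; it reports no verdict.
The state is a dict: "time_s": time; "q": joint angles; "qd": joint speeds; "joint_efforts": joint torques, N m; "ee_pos": TCP position; "tcp_rot": TCP orientation; "contact_force": force on the tool from outside, world axes, zero at the start; "torque": the same for the moment, N m; "grip_width": finger opening in m.
Only numpy, scipy, OpenCV 4.12 (cv2) and the standard library are available. Lean on these libraries where they do the work, as an engineer would, in place of code of your own. Each camera call takes 0.05 s, during which the arm holds its last target.

## Task

The pump alarm unit with the red lamp has tripped: slide its blue dust cover fully open, take the orange stylus out of its stand, put its steel tip down through the reset hole and press the recessed yellow button gently all the way down. Finish while still holding the button down with the stylus upright in the gripper: do not let go and do not lift off. Leave the unit with the green lamp and the other things on the bench as they are.

Things in the scene. Friction and masses are not known exactly. Their poses are not given: they have to be found in the camera images.
- alarm_unit: the tripped pump alarm unit: white and grey box with a RED lamp dome (18 mm) at the back of its top; 100 x 84 mm, top face 50 mm above the bench, does not move. Origin at the centre of its underside; x runs from its front (dark display) to its back, y to its left, along which the cover slides open, z up
- alarm_hole (a point): centre of the mouth of the red-lamp unit's reset hole, in its top face (z = 50 mm): round hole 14 mm wide, going straight down; the yellow button's face lies 16 mm below the mouth when up, 21 mm when fully down. At unit x = -14 mm, y = -17 mm
- alarm_cover (a joint): slide of the red-lamp unit's blue dust cover along the unit's +y: 0 shut (over the hole), 0.034 m fully open; held by friction of about 1.5 N, stays where it is left. The cover is a plate 35 x 34 x 3 mm lying on the top face, its top 53.5 mm above the bench, between two guide rails 4.5 mm high
- alarm_tab (a point): centre of the top end of that cover's upright blue tab; moves with the cover. The tab is 10 mm thick along the unit's y, 28 mm wide along the unit's x, and stands 18 mm above the cover plate, its top 71.5 mm above the bench
- alarm_button (a joint): travel of the red-lamp unit's yellow reset button (11 mm round): 0 up, 0.005 m fully down; springs back; needs 1.6 N to start and 5.6 N to be fully down, then it meets a hard stop
- stylus: the reset stylus, upright in its stand: steel tip rod 7 mm round and 55 mm long pointing down, then an orange handle 17 mm round from 55 to 128 mm above the tip; about 40 g. Origin at the tip's end, z up along the handle
- stylus_tip (a point): end of the stylus's steel tip (same as its origin)
- stand: grey stylus stand, 52 mm square at the foot, 60 mm high, does not move; origin at the centre of its underside. The tip rod stands loose in its 11 mm hole, the handle's lower end rests on its top; lift the stylus straight up by at least 60 mm to clear it
- ready_unit: a second unit of the same make and size with a GREEN lamp: leave it alone. Origin and axes as for the red-lamp unit
- ready_cover (a joint): dust cover of the green-lamp unit, 0 shut; must stay shut
- ready_button (a joint): reset button of the green-lamp unit, must not be pressed
- sample_pot: loose white sample pot with a red lid, 46 mm wide, 57 mm high, behind the units; leave standing; origin under its centre
- vial_d: loose small vial with an orange-yellow cap, 25 mm wide, 60 mm high, behind the units; leave standing; origin under its centre
Mind the look-alikes: they are no part of the job. Leave any pink, purple or turquoise look-alike of the stylus alone.

How it is judged (in metres and radians):
On the way, in this order (a step that is already met when the one before it is completed fails the run):
1. the red-lamp unit's dust cover is slid open (value of joint alarm_cover above 0.028 m), for 0.2 s.
2. its reset button is held fully down by the stylus (value of joint alarm_button above 0.004 m and contact force between stylus and alarm_button above 1 N), for 0.5 s.
At the end, for the whole second after the job is handed in: The gripper still holds the stylus, within 0.3 rad of upright, its tip in the red-lamp unit's hole pressing the button at least 4 mm down with over 1 N, nothing else on the button; that cover open at least 26 mm; the green-lamp unit's cover shut (under 10 mm) and button up (all of step 2 and contact force between the arm and alarm_button below 0.2 N and contact force between the fingers and stylus above 1 N and horizontal distance between stylus_tip and alarm_hole below 0.007 m and z of stylus_tip in the frame of alarm_hole below -0.018 m and angle between stylus's own z axis and vertical below 0.3 rad and value of joint alarm_cover above 0.026 m and value of joint ready_cover below 0.01 m and value of joint ready_button below 0.002 m); the arm keeps its last pose, push and grip.
It fails at once if the reset button of the green-lamp unit is pressed (over 2 mm) (value of joint ready_button above 0.002 m).
It fails at once if the dust cover of the green-lamp unit is opened (over 10 mm) (value of joint ready_cover above 0.01 m).
It fails at once if the reset button is forced (over 40 N) (contact force between stylus and alarm_button above 40 N).
It fails at once if the sample pot or the vial is moved more than 40 mm (distance of any of sample_pot, vial_d from where it was at the start of the episode above 0.04 m).
It fails at once if the sample pot or the vial is tipped over (angle between any of sample_pot, vial_d's own z axis and vertical above 0.5 rad).
It also fails if it takes over 43 s, if anything falls off the work surface, if the arm or the gripper's body presses on something with over 40 N, if the wrist force passes 120 N, or if a joint passes its speed limit or range.

## Working session

There is one attempt and no reset: what is moved stays moved. The work goes in short steps, Python scripts to look and compute and a tool call to move; the robot and the scene stay as the last step left them, time stands still between calls to the robot, and variables do not carry over. Pictures are saved under pics/ and viewed, and the job is handed in when it is done.

Besides the shell and the picture viewer there is one more tool, called after "Request:" by a JSON object that holds its "fn" and its "kwargs", one argument or row to a line. jog_arm: Moves the arm, as the interface text tells. Its arguments: {"type":"object","properties":{"commands":{"type":"array","items":{"type":"array","items":{"type":"number"}}},"newtons":{"type":"number"}},"required":["commands"]}

```bash
mkdir -p pics; ls
cat > h.py <<'E'
import numpy as np, cv2
from station import monitor, read_camera, camera_info, workorder
def snap(n):
    im,d=read_camera(n); np.savez(f'{n}.npz',im=im,d=d); return im,d
def save(name,im): cv2.imwrite('pics/'+name,cv2.cvtColor(im,cv2.COLOR_RGB2BGR))
def ray(n,u,v):
    c=camera_info(n); K=np.array([[c['fx'],0,c['cx']],[0,c['fy'],c['cy']],[0,0,1.]])
    p=cv2.undistortPoints(np.array([[[u,v]]],float),K,np.array([c['k1'],0,0,0.]))[0,0]
    T=np.array(c['pose']); return T[:3,3],T[:3,:3]@np.array([p[0],-p[1],-1.])
def onz(n,u,v,z):
    o,r=ray(n,u,v); return o+r*(z-o[2])/r[2]
def dep(n,u,v,d):
    o,r=ray(n,u,v); return o+r*d
def tri(n1,p1,n2,p2):
    o1,r1=ray(n1,*p1);o2,r2=ray(n2,*p2)
    s=np.linalg.lstsq(np.c_[r1,-r2],o2-o1,rcond=None)[0]
    a=o1+r1*s[0];b=o2+r2*s[1]; return (a+b)/2,np.linalg.norm(a-b)
E
python3 - <<'E'
from h import *
for n in('scene','top'):
    im,d=snap(n); save(n+'0.png',im); print(camera_info(n))
print(monitor.observe())
E
```

```text
pics
{'fx': 604.1671939326523, 'fy': 604.1671939326523, 'cx': 323.52090036038794, 'cy': 230.3180798579416, 'k1': -0.062258214074491953, 'pose': array([[ 4.90206144e-01,  4.95148918e-01, -7.17304318e-01,
        -2.19020558e-01],
       [-8.71606488e-01,  2.78722244e-01, -4.03256792e-01,
        -5.65066873e-01],
       [ 2.56504438e-04,  8.22886055e-01,  5.68206366e-01,
         6.44104456e-01],
       [ 0.00000000e+00,  0.00000000e+00,  0.00000000e+00,
         1.00000000e+00]])}
{'fx': 590.4239412746044, 'fy': 590.4239412746044, 'cx': 313.49255977274936, 'cy': 232.00011685779052, 'k1': -0.1116757798063263, 'pose': array([[ 0.00577722,  0.98307706, -0.18310141,  0.32176751],
       [-0.999611  ,  0.01067352,  0.02576667, -0.10637323],
       [ 0.02728496,  0.18288132,  0.9827563 ,  1.08502505],
       [ 0.        ,  0.        ,  0.        ,  1.        ]])}
{'time_s': 0.1, 'q': array([67.18057487, 24.44745356,  4.23169132, 92.0487821 , -1.95113153,
       63.64428829, -3.84597397]), 'qd': array([-0.01081554, -0.0147827 , -0.05466363, -0.03230271,  0.03674893,
        0.05836008,  0.06797134]), 'joint_efforts': array([ 9.56116448e-03, -9.37462378e+01,  3.67776163e+00, -4.55037761e+01,
       -4.85317607e-02,  1.68263353e-02,  1.56327774e-04]), 'ee_pos': array([ 0.16605023, -0.6538375 ,  0.20482804]), 'tcp_rot': array([-1.79931979e+02,  7.36137547e-03,  1.42514253e+01]), 'contact_force': array([-0.94619376, -0.85334497,  0.24743632]), 'torque': array([ 0.03256473, -0.00275003, -0.01416622]), 'grip_width': 0.093732219049665}
```

View pics/scene0.png

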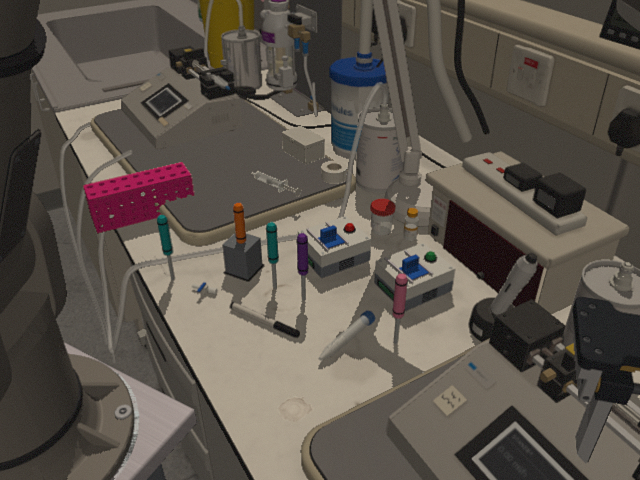

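View pics/top0.png

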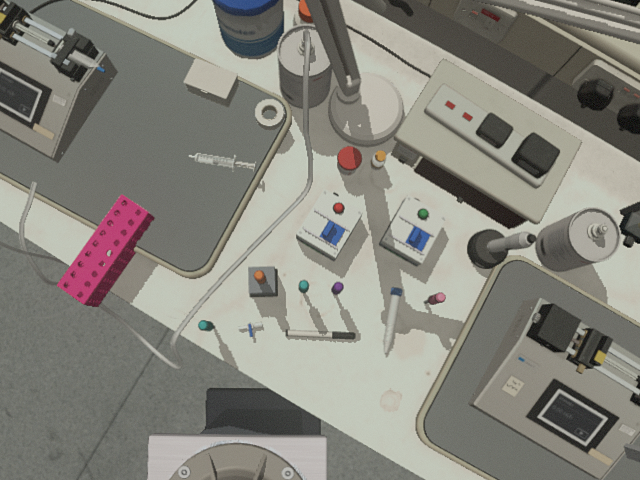

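The orange stylus is in the grey stand at scene (238,222) / top (260,275), and the red-lamp unit is at scene (338,245) / top (330,225). Things that could be mistaken for them: turquoise styluses at scene (165,235) and (272,243), purple (303,255), pink (400,297), the green-lamp unit (413,275), and the orange-capped vial (411,215). I'll take close crops to confirm.

Run:
```python
from h import *
for n,(x,y,w,h) in dict(scene=(215,190,160,120),top=(235,180,140,120)).items():
    im=np.load(n+'.npz')['im'][y:y+h,x:x+w]
    im=cv2.resize(im,None,fx=5,fy=5,interpolation=cv2.INTER_CUBIC)
    for i in range(0,w,20): cv2.putText(im,str(x+i),(i*5,10),0,.35,(255,0,0),1); im[::8,i*5]=(255,255,0)
    for i in range(0,h,20): cv2.putText(im,str(y+i),(0,i*5+10),0,.35,(255,0,0),1); im[i*5,::8]=(255,255,0)
    save(n+'0c.png',im)
```

```text
(no output)
```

View pics/scene0c.png

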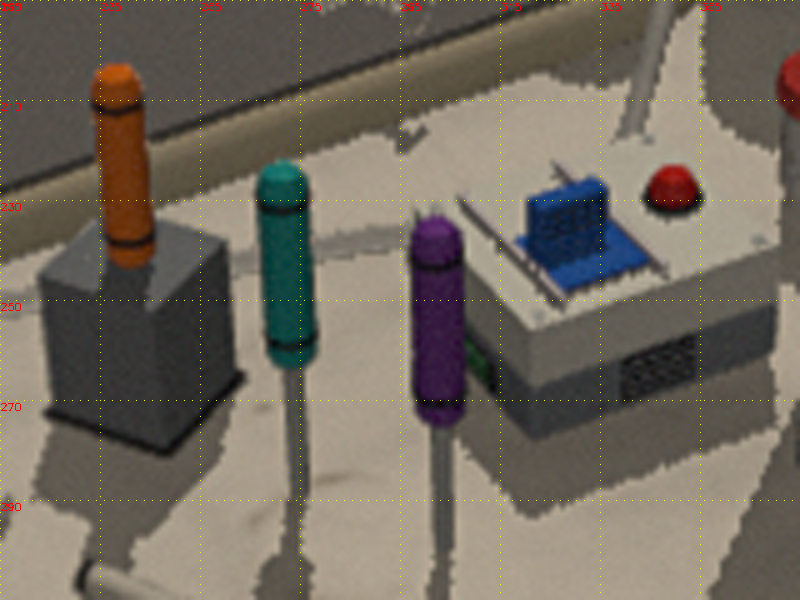

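View pics/top0c.png

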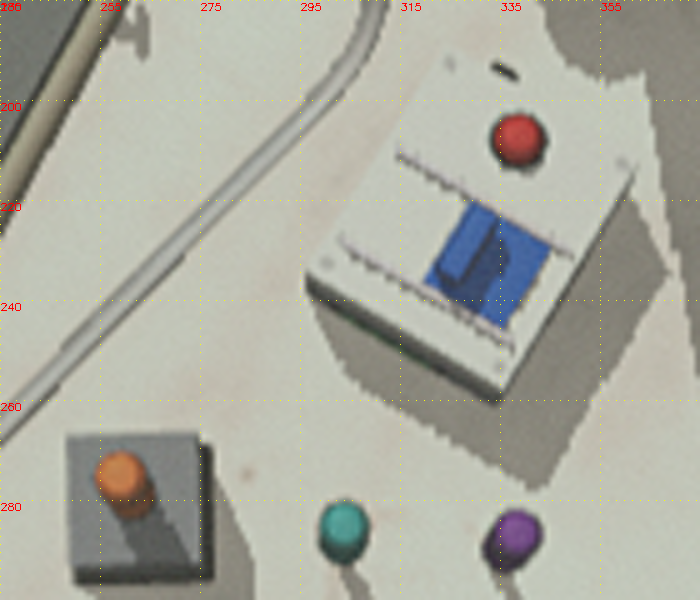

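The crops confirm the choice: orange stylus in the grey stand (handle top at scene (239,204), top (259,274)), and red lamp dome at scene (349.5,227.5), top (339,207.5). The cover is shut, with its tab at top (329,230). Next I'll measure.

Run:
```python
from h import *
np.set_printoptions(precision=4,suppress=True)
D=np.load('top.npz')['d']; im=np.load('top.npz')['im']
# triangulation checks
print('stylus top',tri('scene',(238.6,204.5),'top',(259,274)))
print('unit FR',tri('scene',(321,255.3),'top',(334.4,260)))
print('unit BR',tri('scene',(370.6,238),'top',(361.6,214.4)))
print('lamp',tri('scene',(349.5,226.5),'top',(338.6,207.5)))
print('stand nearleft', tri('scene',(215+205/5,190+242/5),'top',(0,0)) if 0 else '')
C={'FL':(296,235),'FR':(334.4,260),'BR':(361.6,214.4),'BL':(324,189.5)}
P={k:onz('top',*v,.05) for k,v in C.items()}
for k,v in P.items(): print(k,v)
# world cloud from both depths
for n in('top','scene'):
    z=np.load(n+'.npz');D=z['d'];c=camera_info(n)
    K=np.array([[c['fx'],0,c['cx']],[0,c['fy'],c['cy']],[0,0,1.]])
    vv,uu=np.mgrid[:480,:640]
    p=cv2.undistortPoints(np.stack([uu,vv],-1).reshape(-1,1,2).astype(float),K,np.array([c['k1'],0,0,0.]))[:,0]
    T=np.array(c['pose']);d=D.reshape(-1,1)
    W=(np.c_[p[:,0],-p[:,1],-np.ones(len(p))]*d)@T[:3,:3].T+T[:3,3]
    W=W.reshape(480,640,3); np.save(n+'W.npy',W)
    im=z['im'].astype(int)
    def box(lo,hi):
        return np.all((W>lo)&(W<hi),-1)&(D>0)
    cx,cy=np.mean([v[:2] for v in P.values()],0)
    m=box([cx-.09,cy-.09,.044],[cx+.09,cy+.09,.056])
    q=W[m]; r=cv2.minAreaRect(q[:,:2].astype(np.float32)*1000); print(n,'unit top',m.sum(),np.median(q[:,2]),r)
    R,G,B=im[...,0],im[...,1],im[...,2]
    s=(R>150)&(G<140)&(B<90)&(R-G>50)&box([.25,-.15,.06],[.55,.15,.25]); 
    print(n,'orange',s.sum(),W[s].mean(0) if s.any() else '',W[s].min(0),W[s].max(0))
    b=(B-R>50)&box([cx-.05,cy-.05,.04],[cx+.05,cy+.05,.1])
    t=b&(W[...,2]>.066); print('tab',t.sum(),W[t].mean(0),W[t].min(0),W[t].max(0)); 
    if t.sum()>5: print(cv2.minAreaRect(W[t][:,:2].astype(np.float32)*1000))
    t=b&(W[...,2]<.058); print('plate',t.sum(),W[t].mean(0),cv2.minAreaRect(W[b][:,:2].astype(np.float32)*1000))
    for z0 in(.06,):
        st=box([.25,-.1,.052],[.5,.15,.066])&(abs(R-B)<30)&(W[...,0]<cx-.06); 
        print('stand',st.sum(),np.median(W[st],0),cv2.minAreaRect(W[st][:,:2].astype(np.float32)*1000))
print(cx,cy)
```

```text
stylus top (array([ 0.4299, -0.0434,  0.1273]), np.float64(0.0005457694497431482))
unit FR (array([ 0.466 , -0.1727,  0.0489]), np.float64(0.004433409695649058))
unit BR (array([ 0.5494, -0.2221,  0.0491]), np.float64(0.005024040483069632))
lamp (array([ 0.5596, -0.1787,  0.0527]), np.float64(0.0008825200600442166))
stand nearleft 
FL [ 0.5088 -0.1024  0.05  ]
FR [ 0.4646 -0.1708  0.05  ]
BR [ 0.5478 -0.2199  0.05  ]
BL [ 0.5931 -0.1521  0.05  ]
top unit top 2197 0.050741176752587824 ((532.4137573242188, -162.155029296875), (82.03388214111328, 98.01034545898438), 58.854713439941406)
top orange 55 [ 0.4286 -0.0421  0.132 ] [ 0.4227 -0.0485  0.1266] [ 0.4341 -0.035   0.1362]
tab 78 [ 0.5181 -0.1584  0.0714] [ 0.5056 -0.1689  0.0679] [ 0.5305 -0.1496  0.0759]
((517.9708251953125, -157.8477783203125), (9.66215991973877, 25.718170166015625), 55.4710578918457)
plate 162 [ 0.5109 -0.1722  0.0535] ((513.624755859375, -166.28817749023438), (32.85932159423828, 34.31654739379883), 60.01429748535156)
stand 595 [ 0.4252 -0.0445  0.0603] ((404.8326416015625, -3.72119140625), (61.24574661254883, 153.15939331054688), 32.42792510986328)
scene unit top 1465 0.048964593079869445 ((529.3706665039062, -164.85377502441406), (86.39883422851562, 101.43344116210938), 59.300350189208984)
scene orange 19 [ 0.4251 -0.0452  0.1312] [ 0.4184 -0.0516  0.1286] [ 0.4302 -0.0376  0.1328]
tab 58 [ 0.5136 -0.1618  0.0695] [ 0.5021 -0.1707  0.0661] [ 0.5259 -0.1526  0.072 ]
((514.2513427734375, -161.4445343017578), (11.099002838134766, 25.163780212402344), 57.78902053833008)
plate 151 [ 0.508  -0.1729  0.0524] ((510.16552734375, -170.60641479492188), (33.91868591308594, 33.476131439208984), 55.04146957397461)
stand 489 [ 0.4155 -0.0504  0.058 ] ((397.15142822265625, -6.748809814453125), (55.76620864868164, 157.36329650878906), 31.635196685791016)
0.5285592726630344 -0.1613025907825414
```

Run:
```python
from h import *
for n in('top','scene'):
    W=np.load(n+'W.npy').reshape(-1,3); d=np.load(n+'.npz')['d'].ravel()
    W=W[d>0]
    print(n)
    H={}
    for x in np.arange(.1,.76,.05):
        row=[]
        for y in np.arange(.15,-.8,-.05):
            m=(abs(W[:,0]-x)<.025)&(abs(W[:,1]-y)<.025)
            row.append('%4d'%(W[m,2].max()*1000) if m.any() else '   .')
        print('%.2f'%x,' '.join(row))
    print('y   ',' '.join('%4d'%(y*100) for y in np.arange(.15,-.8,-.05)))
```

```text
top
0.10    4   19   44   47   44   20    5 -796    3    5   28   35   34   35   72   90   92   34   32
0.15    5    5   17   17   17    5    4    5    5   28   36   34   43   78   95  258  117  113   33
0.20 -884 -885 -887 -821    .    4    5    5    5   30   35   75   86  100  304  121  151  126    .
0.25  -83  -57    .    3    5    5    4    5    6    5   36   84  106  118  166  151  167  128    .
0.30 -135   17    5    4    6    7    5    6   19   17   29   35  125  173  194  194  164  121   35
0.35    5   21  130   20   19   16   17   18   23   22    5   35  123  172  173  191   35   36   35
0.40    6   18   18   64  134  131  131  128   19   24  131   22   35  171  117   34   36   32    5
0.45   34   36   36   66  136    5   53   16    6   53   53    6   43   41  151  151  150    6    6
0.50   80   37   35   30   15   56   75   57   59   76   58   33  144  160  151  177  153   44   73
0.55   81   37   35   36   14   54   74   65   52   62   65  139  142  141  149  153  151   88   86
0.60   35   35   37   35   29   37   54   53    6   53  138  140  206  208  203  135    6    6  
[... 1209 characters left out ...]

0.50   76   32   31   25   10   53   72   56   53   72   57    2  135  156  149  174  142    0    .
0.55   77   32   31   31   11   49   69   62   19   54   62  134  136  155  149  149  149    .    .
0.60   31   32   31   31   40    0   51   49    1   50  136  136  204  204  202  135    .    .    .
0.65   31   46   48   49   48  122  112   58  134  136  158  185  202  203  303  283    .    .    .
0.70   32   32   31   32   55  197  140   42   42  157  161  185  185  369  374  288    .    .    .
0.75   31   75   76   76   56  384  393  314   44  133  159  159  375  415  402  208   69    .    .
y      15   10    4    0   -5  -10  -15  -20  -25  -30  -35  -40  -45  -50  -55  -60  -65  -70  -75
```

Request:
{"fn": "jog_arm", "kwargs": {
  "commands": [
    [0, 0, -1.2, 0, 0, 7.5, 1],
    [0, 0, -1.2, 0, 0, 7.5, 1],
    [0, 0, -1.2, 0, 0, 7.5, 0.8],
    [0, 0, -1.2, 0, 0, 7.5, 0.6],
    [0, 0, -1.2, 0, 0, 7.5, 0.45],
    [0, 0, 0, 0, 0, 7.5, 0.45],
    [0.4, -4, 0, 0, 0, 0, 0.45],
    [0.4, -4, 0, 0, 0, 0, 0.45],
    [0.4, -4, 0, 0, 0, 0, 0.45],
    [0.4, -4, 0, 0, 0, 0, 0.45]
  ],
  "newtons": 10
}}

```text
time_s: 1.1
ee_pos: [0.263, -0.5255, 0.2626]
tcp_rot: [-179.8, 0.5, -33.2]
contact_force: [0.3, -1.9, -0.7]
grip_width: 0.0427
```

Request:
{"fn": "jog_arm", "kwargs": {
  "commands": [
    [0.1, -4, 0, 0, 0, -2.4, 0.45],
    [0.1, -4, 0, 0, 0, 0, 0.45],
    [0.1, -4, 0, 0, 0, 0, 0.45],
    [0.1, -4, 0, 0, 0, 0, 0.45],
    [0.1, -4, 0, 0, 0, 0, 0.45],
    [0.1, -4, 0, 0, 0, 0, 0.45],
    [0.1, -4, 0, 0, 0, 0, 0.45],
    [0.1, -4, 0, 0, 0, 0, 0.45],
    [0.1, -4, 0, 0, 0, 0, 0.45],
    [0.1, -4, 0, 0, 0, 0, 0.45]
  ]
}}

```text
time_s: 2.1
ee_pos: [0.4826, -0.1712, 0.2626]
tcp_rot: [-179.8, 0.6, -30.7]
contact_force: [1.1, -0.9, 0.3]
grip_width: 0.0423
```

Request:
{"fn": "jog_arm", "kwargs": {
  "commands": [
    [1.15, -1.35, 3, 0, 0, 0, 0.45],
    [1.15, -1.35, 3, 0, 0, 0, 0.45],
    [0, 0, 3, 0, 0, 0, 0.45],
    [0, 0, 3, 0, 0, 0, 0.45],
    [0, 0, 3, 0, 0, 0, 0.45],
    [0, 0, 0, 0, 0, 0, 0.45]
  ]
}}

```text
time_s: 2.7
ee_pos: [0.5196, -0.1501, 0.1075]
tcp_rot: [-179.7, 0.6, -30.1]
contact_force: [0.1, -0.7, 0.6]
grip_width: 0.0424
```

```bash
cat >> h.py <<'E'
def crop(n,x,y,w,h,name,f=5,im=None):
    if im is None: im=np.load(n+'.npz')['im']
    im=cv2.resize(im[y:y+h,x:x+w],None,fx=f,fy=f,interpolation=cv2.INTER_CUBIC)
    for i in range(0,w,20): cv2.putText(im,str(x+i),(i*f,10),0,.35,(255,0,0),1); im[::8,i*f]=(255,255,0)
    for i in range(0,h,20): cv2.putText(im,str(y+i),(0,i*f+10),0,.35,(255,0,0),1); im[i*f,::8]=(255,255,0)
    save(name,im)
E
python3 - <<'E'
from h import *
for n in('scene','top'): snap(n)
crop('scene',270,170,160,120,'s1.png'); crop('top',260,150,150,120,'t1.png')
s=monitor.observe(); print(s['ee_pos'],s['tcp_rot'])
E
```

```text
[ 0.52179301 -0.15070962  0.11113878] [-179.59844212    0.29172489  -30.09346965]
```

View pics/s1.png

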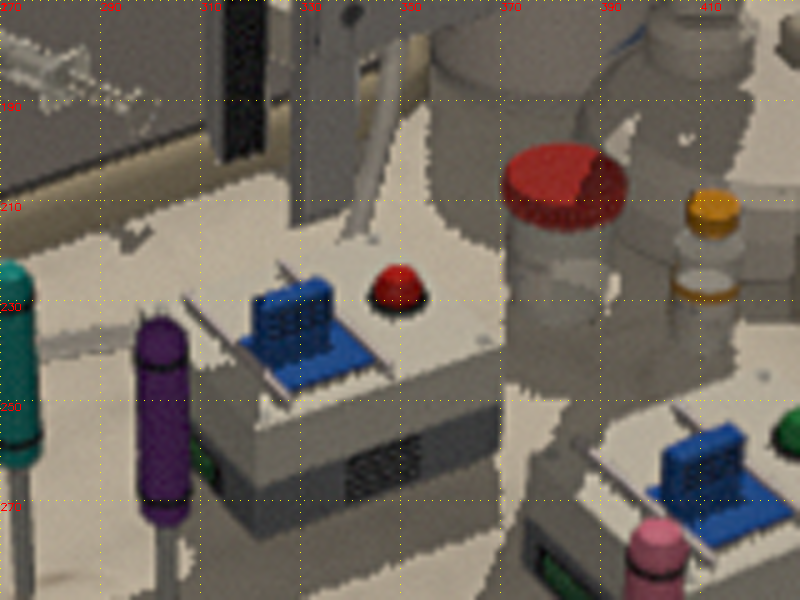

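View pics/t1.png

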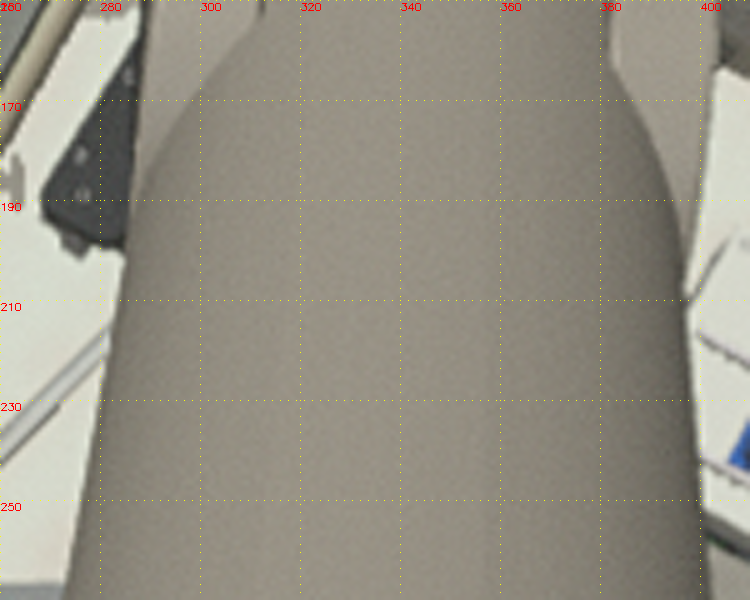

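```bash
cat >> h.py <<'E'
def proj(n,p):
    c=camera_info(n);T=np.linalg.inv(np.array(c['pose']));q=T[:3,:3]@np.array(p)+T[:3,3]
    x,y=q[0]/-q[2],-q[1]/-q[2];s=1+c['k1']*(x*x+y*y)
    return c['cx']+c['fx']*x*s,c['cy']+c['fy']*y*s
E
python3 - <<'E'
from h import *
from scipy.spatial.transform import Rotation as R
t=np.array([.52179,-.1507,.11114]);M=R.from_euler('xyz',[-179.6,.29,-30.09],degrees=True).as_matrix()
w=.0212
for nm,o in dict(tcp=(0,0,0),Lin=(0,-w,0),Rin=(0,w,0),Rinn_p=(.008,w,0),Rin_m=(-.008,w,0),Rout_m=(-.008,w+.0125,0),Lin_m=(-.008,-w,0),Lout_m=(-.008,-w-.0125,0),Lin_p=(.008,-w,0)).items(): print(nm,proj('scene',t+M@np.array(o)))
E
```

```text
tcp (np.float64(324.635996271645), np.float64(203.93223419933645))
Lin (np.float64(318.213924657829), np.float64(198.08218659802043))
Rin (np.float64(331.25320876115507), np.float64(209.96077966836324))
Rinn_p (np.float64(335.431448527008), np.float64(208.64133943129488))
Rin_m (np.float64(327.04609373861985), np.float64(211.28945698965285))
Rout_m (np.float64(331.01845865707975), np.float64(214.95542787028484))
Lin_m (np.float64(314.08783006816554), np.float64(199.33222691966736))
Lout_m (np.float64(310.41301737706254), np.float64(195.94172630716452))
Lin_p (np.float64(322.3127213965185), np.float64(196.8406290066842))
```

Request:
{"fn": "jog_arm", "kwargs": {
  "commands": [
    [0, 0.7, 1, 0, 0, 0, 0.45],
    [0, 0, 2, 0, 0, -0.7, 0.45],
    [0, 0, 1.2, 0, 0, 0, 0.45],
    [0, 0, 0, 0, 0, 0, 0.45]
  ]
}}

```text
time_s: 3.2
ee_pos: [0.521, -0.1592, 0.0725]
tcp_rot: [-179.5, -0.2, -29.5]
contact_force: [0.3, 0.9, -0.3]
grip_width: 0.0424
```

Run:
```python
from h import *
snap('scene')
crop('scene',270,170,160,120,'s2.png')
s=monitor.observe(); print(s['ee_pos'],s['tcp_rot'],s['time_s'])
```

```text
[ 0.52136831 -0.15925963  0.07327832] [-179.48327581   -0.23655842  -29.47461365] 3.25
```

View pics/s2.png

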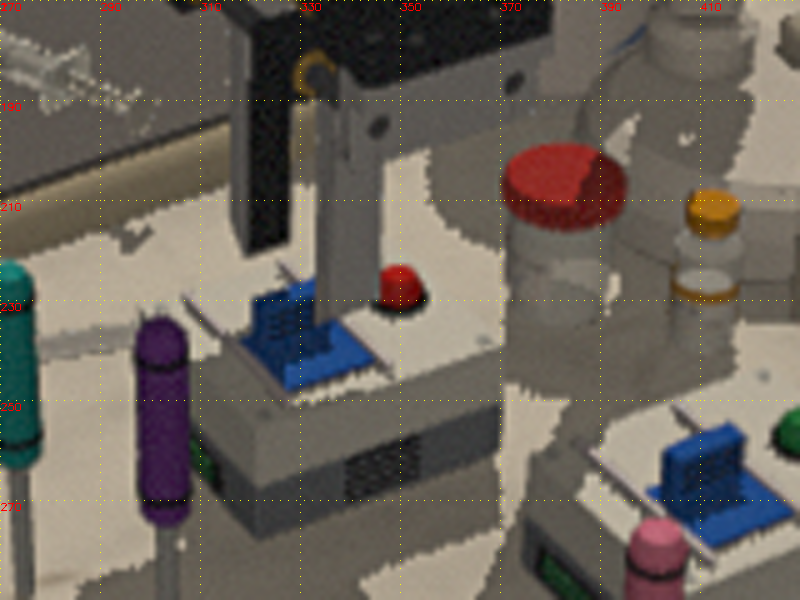

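Request:
{"fn": "jog_arm", "kwargs": {
  "commands": [
    [-0.5, 0, 0.3, 0, 0, 1.3, 0.45],
    [0, 0, 0.7, 0, 0, 0, 0.45],
    [0, 0, 0.3, 0, 0, 0, 0.45],
    [0, 0, 0, 0, 0, 0, 0.35],
    [0, 0, 0, 0, 0, 0, 0.2],
    [0, 0, 0, 0, 0, 0, 0],
    [0, 0, 0, 0, 0, 0, 0]
  ],
  "newtons": 10
}}

```text
time_s: 3.95
ee_pos: [0.518, -0.1568, 0.0616]
tcp_rot: [-179.4, -0.4, -30.9]
contact_force: [-1.3, -0.7, -0.6]
grip_width: 0.0136
```

Request:
{"fn": "jog_arm", "kwargs": {
  "commands": [
    [0, 0, 0, 0, 0, 0, 0],
    [0, 0, 0, 0, 0, 0, 0],
    [0, 0, 0, 0, 0, 0, 0]
  ]
}}

```text
time_s: 4.25
ee_pos: [0.518, -0.157, 0.0616]
tcp_rot: [-179.4, -0.4, -30.9]
contact_force: [-0.5, -0.1, -1.5]
grip_width: 0.0099
```

Opening reads 9.9 mm, which matches the 10 mm tab. Now I'll slide it open along +y of the unit (tool -y).

Request:
{"fn": "jog_arm", "kwargs": {
  "commands": [
    [0, -0.6, 0, 0, 0, 0, 0],
    [0, -0.8, 0, 0, 0, 0, 0],
    [0, -0.8, 0, 0, 0, 0, 0],
    [0, -0.6, 0, 0, 0, 0, 0],
    [0, -0.3, 0, 0, 0, 0, 0],
    [0, 0, 0, 0, 0, 0, 0]
  ]
}}

```text
time_s: 4.85
ee_pos: [0.5324, -0.1328, 0.0614]
tcp_rot: [-179.9, -0.3, -31.1]
contact_force: [-4.0, -4.6, 9.5]
grip_width: 0.0102
```

Request:
{"fn": "jog_arm", "kwargs": {
  "commands": [
    [0, -0.3, 0, 0, 0, 0, 0],
    [0, -0.3, 0, 0, 0, 0, 0],
    [0, 0, 0, 0, 0, 0, 0]
  ]
}}

```text
time_s: 5.15
ee_pos: [0.5323, -0.1329, 0.0615]
tcp_rot: [179.6, -0.2, -31.3]
contact_force: [0.4, 0.6, -1.6]
grip_width: 0.0098
```

Run:
```python
from h import *
snap('scene')
crop('scene',270,170,160,120,'s3.png')
s=monitor.observe(); print(s['ee_pos'],s['tcp_rot'],s['time_s'],s['contact_force'])
```

```text
[ 0.53239777 -0.13270991  0.06145897] [ 1.79656216e+02 -1.65889423e-01 -3.13110449e+01] 5.2 [-4.38881746 -7.94051973  1.65935713]
```

View pics/s3.png

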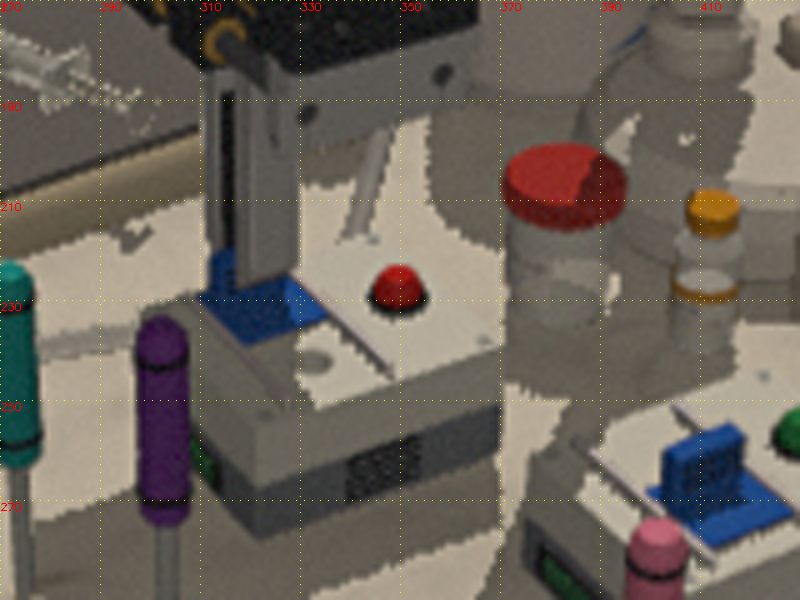

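Request:
{"fn": "jog_arm", "kwargs": {
  "commands": [
    [0, -0.8, 0, 0, 0, 0, 0],
    [0, 0, 0, 0, 0, 0, 0],
    [0, 0, 0, 0, 0, 0, 0.2],
    [0, 0, 0, 0, 0, 0, 0.4],
    [0, 0, 0, 0, 0, 0, 0.4],
    [0, 0, -2, 0, 0, 0, 0.4],
    [0, 0, -4, 0, 0, 0, 0.4],
    [0, 0, -5, 0, 0, 0, 0.4],
    [0, 0, -4, 0, 0, 0, 0.4]
  ]
}}

```text
time_s: 6.1
ee_pos: [0.5338, -0.1235, 0.211]
tcp_rot: [179.3, 0.4, -31.2]
contact_force: [0.9, 0.0, 0.8]
grip_width: 0.0373
```

Request:
{"fn": "jog_arm", "kwargs": {
  "commands": [
    [-2.6, -0.3, 0, 0, 0, 0, 0.45],
    [-2.6, -0.3, 0, 0, 0, 0, 0.45],
    [-2.6, -0.3, 0, 0, 0, 0, 0.45],
    [-2.6, -0.3, 0, 0, 0, 0, 0.45],
    [-2.6, -0.3, 0, 0, 0, 0, 0.45],
    [0, 0, 0, 0, 0, 0, 0.45]
  ]
}}

```text
time_s: 6.7
ee_pos: [0.4316, -0.0376, 0.2184]
tcp_rot: [179.7, -0.3, -31.0]
contact_force: [-0.3, -0.6, -0.6]
grip_width: 0.0421
```

Run:
```python
from h import *
for n in('scene','top'): snap(n)
crop('scene',200,130,160,120,'s4.png'); crop('top',230,180,150,120,'t4.png')
s=monitor.observe(); print(s['ee_pos'],s['tcp_rot'],s['time_s'],s['contact_force'],s['q'])
print(proj('scene',s['ee_pos']))
```

```text
[ 0.43353559 -0.03910232  0.21858439] [179.72658709  -0.31949915 -31.06329355] 6.8 [ 0.30481618 -1.12441655  0.17470161] [   9.24200376    1.34352554  -13.04008885  119.68993973    0.82929824
   58.89791435 -125.28615007]
(np.float64(232.88184955094033), np.float64(152.16480201172703))
```

View pics/s4.png

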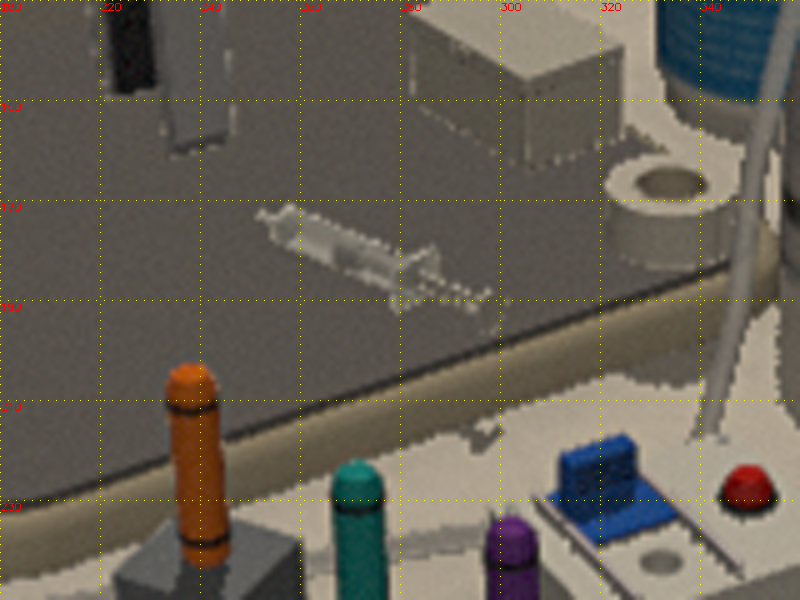

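View pics/t4.png

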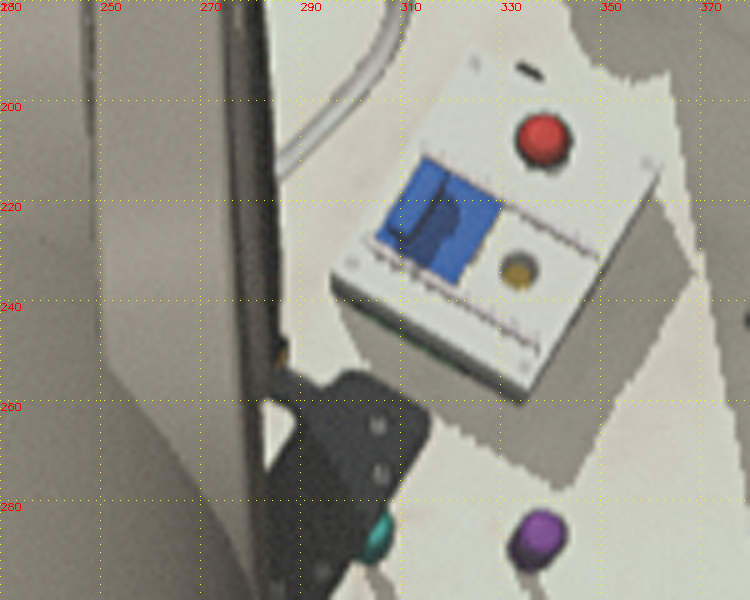

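Run:
```python
from h import *
print(tri('scene',(332.4,242.4),'top',(333.8,233.9)))
print(onz('scene',332.4,242.4,.05),onz('top',333.8,233.9,.05))
print(proj('top',(.5,-.17,.05)))
z=np.load('top.npz')['im'][215:250,315:355]
save('t4h.png',cv2.resize(z,None,fx=16,fy=16,interpolation=cv2.INTER_CUBIC))
W=np.load('topW.npy'); im=np.load('top.npz')['im']
# stand top fit from the first cloud
d=(W[...,2]>.055)&(W[...,2]<.068)&(abs(W[...,0]-.43)<.045)&(abs(W[...,1]+.04)<.045)
print('stand',d.sum(),cv2.minAreaRect(W[d][:,:2].astype(np.float32)*1000))
d=(W[...,2]>.128)&(abs(W[...,0]-.43)<.03)&(abs(W[...,1]+.04)<.03)
print('styl',d.sum(),cv2.minAreaRect(W[d][:,:2].astype(np.float32)*1000))
```

```text
(array([ 0.51271232, -0.17045812,  0.04515198]), np.float64(0.0009182573223761566))
[ 0.50713094 -0.17397627  0.05      ] [ 0.51155215 -0.1697838   0.05      ]
(np.float64(333.92415270456155), np.float64(240.28120185258476))
stand 589 ((428.785888671875, -42.3311653137207), (45.91059875488281, 45.64045715332031), 0.9304338097572327)
styl 66 ((428.392822265625, -42.62195587158203), (13.240424156188965, 14.477825164794922), 16.268583297729492)
```

View pics/t4h.png

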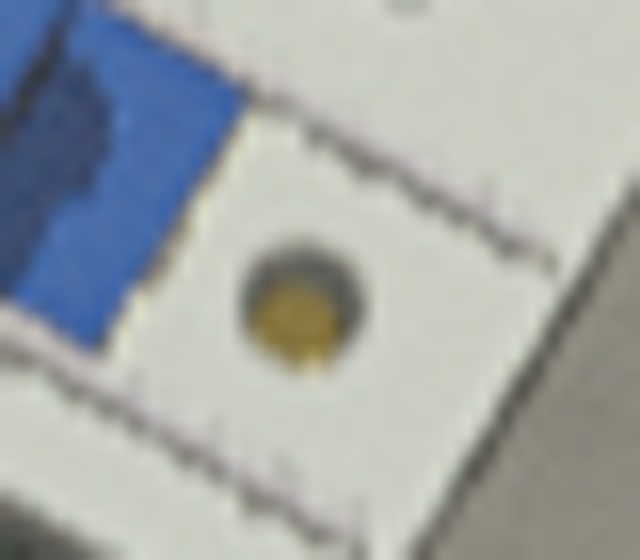

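Request:
{"fn": "jog_arm", "kwargs": {
  "commands": [
    [-0.1, 0.4, 2, 0, 0, 0, 0.45],
    [0, 0, 3, 0, 0, 0, 0.45],
    [0, 0, 3, 0, 0, 0, 0.45],
    [0, 0, 2, 0, 0, 0, 0.45],
    [0, 0, 1, 0, 0, 0, 0.45],
    [0, 0, 0, 0, 0, 0, 0.45]
  ]
}}

```text
time_s: 7.4
ee_pos: [0.4369, -0.0445, 0.1058]
tcp_rot: [179.9, -0.5, -31.2]
contact_force: [0.1, -0.2, 0.5]
grip_width: 0.0422
```

Run:
```python
from h import *
for n in('scene',): snap(n)
crop('scene',180,160,160,120,'s5.png')
s=monitor.observe(); print(s['ee_pos'],s['tcp_rot'],s['time_s'],s['contact_force'])
```

```text
[ 0.43724828 -0.04452077  0.10655165] [179.94435432  -0.58380048 -31.18179843] 7.45 [ 0.54061197 -0.32244037 -0.07937241]
```

View pics/s5.png

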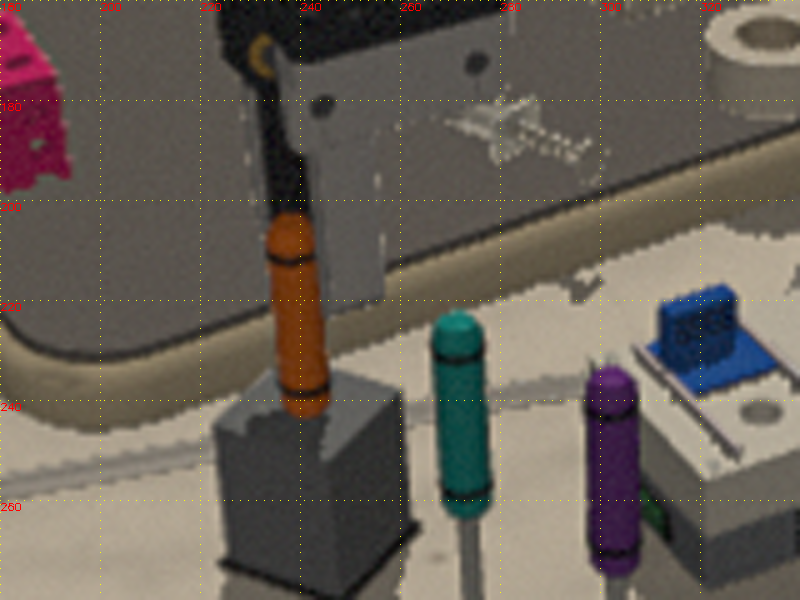

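Request:
{"fn": "jog_arm", "kwargs": {
  "commands": [
    [-0.7, 0.2, 0, 0, 0, 0, 0.45],
    [-0.1, 0, 1.2, 0, 0, 0, 0.45],
    [-0.1, 0, 1.0, 0, 0, 0, 0.45],
    [0, 0, 0.3, 0, 0, 0, 0.45],
    [0, 0, 0, 0, 0, 0, 0.45]
  ]
}}

```text
time_s: 7.95
ee_pos: [0.43, -0.0417, 0.0819]
tcp_rot: [-179.9, -0.8, -31.2]
contact_force: [0.4, 0.3, 0.5]
grip_width: 0.0423
```

Run:
```python
from h import *
for n in('scene',): snap(n)
crop('scene',180,160,160,120,'s6.png')
s=monitor.observe(); print(s['ee_pos'],s['tcp_rot'],s['time_s'],s['contact_force'])
```

```text
[ 0.43008443 -0.04161355  0.08212077] [-179.93067689   -0.82159556  -31.19362074] 8.0 [-0.47594289 -0.65870345 -0.13644415]
```

View pics/s6.png

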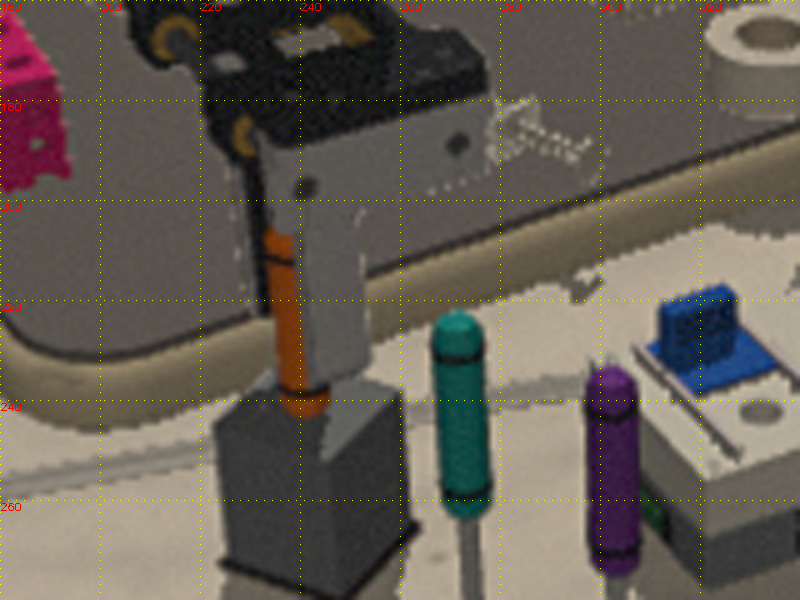

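Request:
{"fn": "jog_arm", "kwargs": {
  "commands": [
    [0, 0, 0, -0.4, -0.7, 0, 0.35],
    [0, 0, 0, 0, 0, 0, 0.2],
    [0, 0, 0, 0, 0, 0, 0],
    [0, 0, 0, 0, 0, 0, 0],
    [0, 0, 0, 0, 0, 0, 0],
    [0, 0, 0, 0, 0, 0, 0],
    [0, 0, 0, 0, 0, 0, 0]
  ],
  "newtons": 30
}}

```text
time_s: 8.7
ee_pos: [0.4304, -0.0422, 0.0827]
tcp_rot: [179.6, -0.1, -31.2]
contact_force: [0.4, -0.8, -1.0]
grip_width: 0.0165
```

Request:
{"fn": "jog_arm", "kwargs": {
  "commands": [
    [0, 0, -1, 0, 0, 0, 0],
    [0, 0, -2, 0, 0, 0, 0],
    [0, 0, -2.5, 0, 0, 0, 0],
    [0, 0, -2.5, 0, 0, 0, 0],
    [0, 0, -1, 0, 0, 0, 0],
    [0, 0, 0, 0, 0, 0, 0]
  ]
}}

```text
time_s: 9.3
ee_pos: [0.4306, -0.0409, 0.1786]
tcp_rot: [179.7, -0.1, -31.2]
contact_force: [0.7, 0.8, -1.2]
grip_width: 0.0165
```

Run:
```python
from h import *
for n in('scene','top'): snap(n)
crop('scene',180,120,160,120,'s7.png'); crop('top',230,180,150,120,'t7.png')
s=monitor.observe(); print(s['ee_pos'],s['tcp_rot'],s['time_s'],s['contact_force'],s['grip_width'])
```

```text
[ 0.42980007 -0.04090324  0.17704706] [ 1.79622564e+02 -1.83012362e-03 -3.11662261e+01] 9.4 [-0.1153597   0.11432974 -0.66707901] 0.01639820239089592
```

View pics/s7.png

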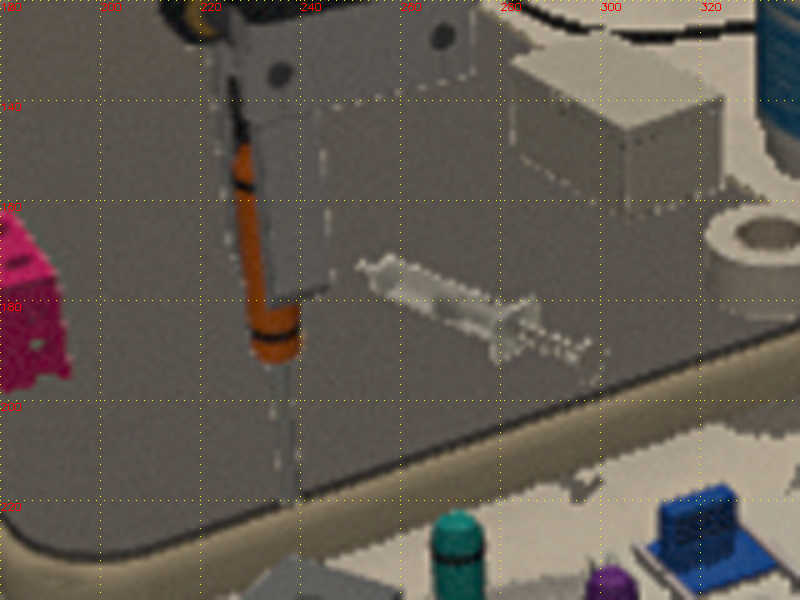

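Request:
{"fn": "jog_arm", "kwargs": {
  "commands": [
    [2.2, 0.7, -0.3, 0, 0, 0, 0],
    [2.2, 0.7, 0, 0, 0, 0, 0],
    [2.2, 0.9, 0, 0, 0, 0, 0],
    [2.2, 0.9, 0, 0, 0, 0, 0],
    [2.2, 1.1, 0, 0, 0, 0, 0],
    [1.5, 1.1, 0, 0, 0, 0, 0],
    [0.5, 0.8, 0, 0, 0, 0, 0],
    [0, 0, 0, 0, 0, 0, 0]
  ]
}}

```text
time_s: 10.2
ee_pos: [0.5068, -0.1641, 0.1694]
tcp_rot: [179.3, 0.8, -31.0]
contact_force: [-0.8, -1.4, 0.4]
grip_width: 0.0162
```

Run:
```python
from h import *
for n in('scene','top'): snap(n)
crop('scene',260,150,160,120,'s8.png'); crop('top',250,160,150,120,'t8.png')
s=monitor.observe(); print(s['ee_pos'],s['tcp_rot'],s['time_s'],s['contact_force'],s['grip_width'])
```

```text
[ 0.50694957 -0.16259598  0.16989564] [179.32897497   0.77659516 -30.90111378] 10.3 [ 0.13717728  0.55934132 -0.59099355] 0.01643549818396064
```

View pics/s8.png

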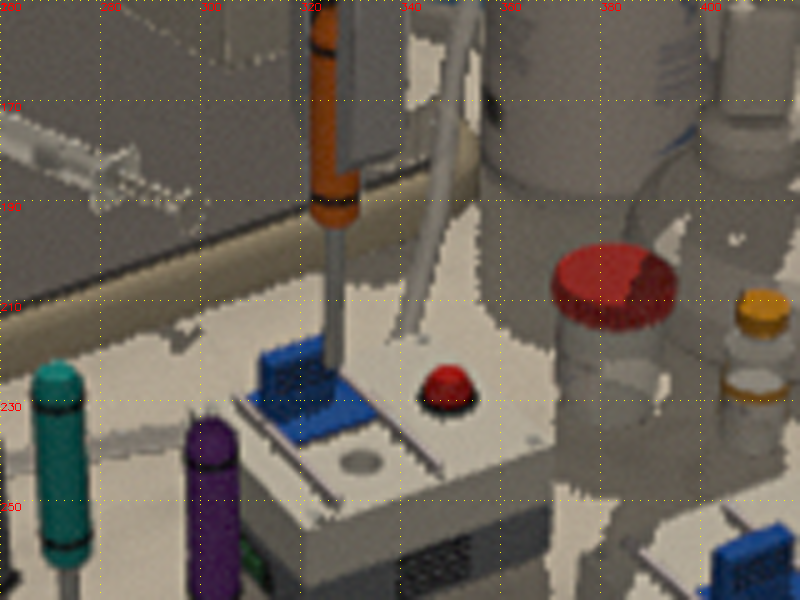

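View pics/t8.png

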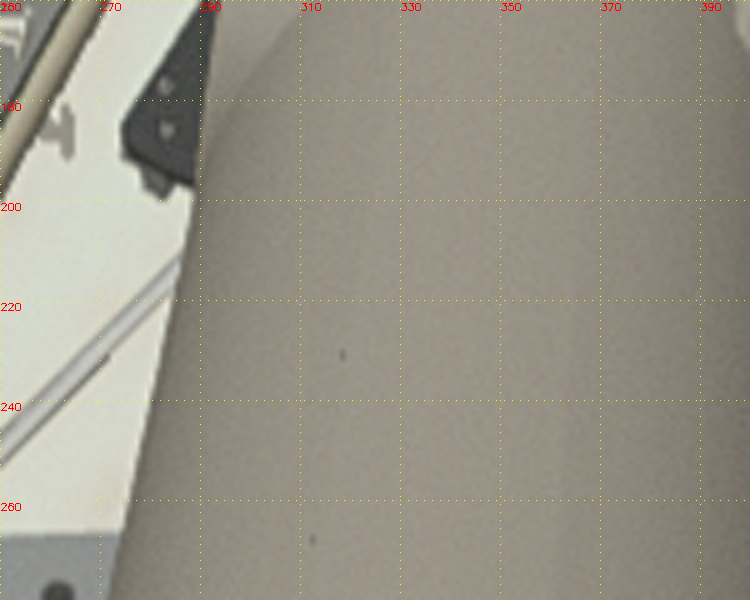

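```bash
cat >> h.py <<'E'
from scipy.spatial.transform import Rotation as Ro
def delta(tgt,yaw=-31):
    s=monitor.observe(); R=Ro.from_euler('xyz',s['tcp_rot'],degrees=True); T=Ro.from_euler('xyz',[180,0,yaw],degrees=True)
    print('pos',s['ee_pos'].round(4),'t',s['time_s'],'F',s['contact_force'].round(1))
    print('shift cm',(R.inv().apply(np.array(tgt)-s['ee_pos'])*100).round(2),'rot',np.degrees((R.inv()*T).as_rotvec()).round(2))
E
python3 - <<'E'
from h import *
s=monitor.observe();R=Ro.from_euler('xyz',s['tcp_rot'],degrees=True)
tip=s['ee_pos']+R.apply([0,0,.0777]); print('tip by FK',tip)
t=onz('scene',326.8,224.0,tip[2]); print('tip scene',t)
h=onz('scene',332.4,242.4,.05); print('hole scene',h, 'rel',h-t)
z=np.load('scene.npz');D=z['d']
for v in range(198,224,3):
  print(v,[ (dep('scene',u,v,D[v,u])*1000).round(0) for u in(326,327)])
delta([.5115,-.170,.150])
E
```

```text
tip by FK [ 0.50557867 -0.16283598  0.0922081 ]
tip scene [ 0.49614041 -0.16915205  0.0922081 ]
hole scene [ 0.50713094 -0.17397627  0.05      ] rel [ 0.01099053 -0.00482423 -0.0422081 ]
198 [array([ 500., -165.,  138.]), array([ 499., -168.,  140.])]
201 [array([ 499., -166.,  134.]), array([ 499., -168.,  134.])]
204 [array([ 500., -166.,  128.]), array([ 500., -167.,  128.])]
207 [array([ 501., -165.,  121.]), array([ 502., -166.,  121.])]
210 [array([ 499., -166.,  117.]), array([ 499., -168.,  117.])]
213 [array([ 498., -166.,  112.]), array([ 500., -167.,  111.])]
216 [array([ 498., -166.,  106.]), array([ 500., -168.,  105.])]
219 [array([ 498., -167.,  100.]), array([ 502., -166.,   98.])]
222 [array([ 499., -166.,   94.]), array([ 500., -167.,   93.])]
pos [ 0.5069 -0.1626  0.1699] t 10.3 F [ 0.1  0.6 -0.6]
shift cm [0.8  0.38 1.98] rot [0.67 0.78 0.1 ]
```

Request:
{"fn": "jog_arm", "kwargs": {
  "commands": [
    [0.6, 0.3, 1, 0.7, 0.8, 0, 0],
    [0.2, 0.1, 1, 0, 0, 0, 0],
    [0, 0, 0.8, 0, 0, 0, 0],
    [0, 0, 0, 0, 0, 0, 0]
  ]
}}

```text
time_s: 10.7
ee_pos: [0.5109, -0.1666, 0.1405]
tcp_rot: [-179.9, 0.0, -30.7]
contact_force: [0.7, 0.1, -0.7]
grip_width: 0.0164
```

Run:
```python
from h import *
delta([.5115,-.170,.136])
```

```text
pos [ 0.5109 -0.1666  0.1405] t 10.7 F [ 0.7  0.1 -0.7]
shift cm [0.22 0.26 0.45] rot [-0.06  0.01  0.32]
```

Request:
{"fn": "jog_arm", "kwargs": {
  "commands": [
    [0.2, 0.25, 0.2, 0, 0, 0, 0],
    [0, 0, 0.2, 0, 0, 0, 0],
    [0, 0, 0, 0, 0, 0, 0]
  ]
}}

```text
time_s: 11.0
ee_pos: [0.5116, -0.1691, 0.1366]
tcp_rot: [-179.9, 0.0, -30.6]
contact_force: [-0.1, 0.8, -1.4]
grip_width: 0.0163
```

Run:
```python
from h import *
snap('scene')
crop('scene',290,190,80,70,'s9.png',f=9)
delta([.5115,-.170,.136])
```

```text
pos [ 0.5117 -0.1692  0.1367] t 11.05 F [0.3 0.4 0.2]
shift cm [0.03 0.08 0.07] rot [-0.06  0.01  0.38]
```

View pics/s9.png

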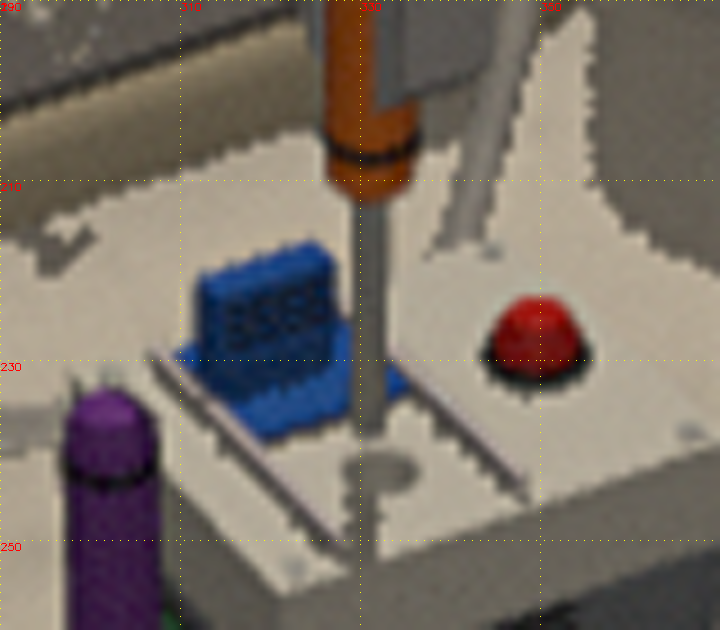

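Run:
```python
from h import *
for zt in(.057,.059,.061):
    t=onz('scene',330.9,236.9,zt);h=onz('scene',332.2,242.4,.05); print(zt,(h-t)[:2]*1000, proj('scene',[t[0],t[1],.05]))
```

```text
0.057 [-4.26993577 -4.89764681] (np.float64(330.87012727843035), np.float64(240.28211386483713))
0.059 [-1.78228155 -3.54769482] (np.float64(330.86149920451055), np.float64(241.25835131355032))
0.061 [ 0.70537267 -2.19774284] (np.float64(330.8528292577694), np.float64(242.23905098404245))
```

Run:
```python
from h import *
delta([.5114,-.1716,.1305],-30.8)
```

```text
pos [ 0.5117 -0.1692  0.1367] t 11.05 F [0.3 0.4 0.2]
shift cm [0.1  0.23 0.62] rot [-0.06  0.01  0.18]
```

Request:
{"fn": "jog_arm", "kwargs": {
  "commands": [
    [0.1, 0.25, 0, 0, 0, 0, 0],
    [0, 0, 0.3, 0, 0, 0, 0],
    [0, 0, 0.2, 0, 0, 0, 0],
    [0, 0, 0, 0, 0, 0, 0]
  ]
}}

```text
time_s: 11.45
ee_pos: [0.5115, -0.1722, 0.1319]
tcp_rot: [-179.9, -0.0, -30.6]
contact_force: [0.4, 0.9, -0.3]
grip_width: 0.0167
```

Run:
```python
from h import *
snap('scene')
crop('scene',300,210,60,50,'s10.png',f=12)
delta([.5114,-.1716,.1305],-30.8)
```

```text
pos [ 0.5116 -0.1722  0.1319] t 11.5 F [-0.1 -0.6 -0.7]
shift cm [-0.05 -0.05  0.14] rot [-0.08 -0.04  0.17]
```

View pics/s10.png

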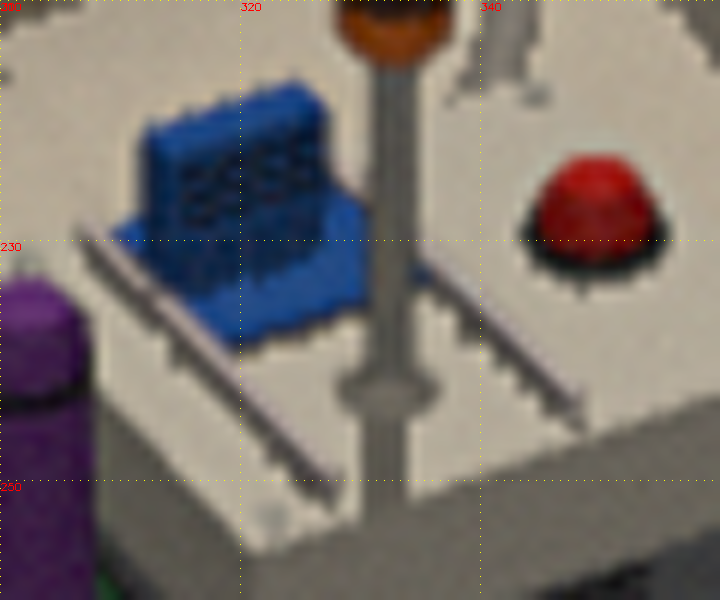

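Request:
{"fn": "jog_arm", "kwargs": {
  "commands": [
    [-0.05, -0.03, 0.2, 0, 0, 0, 0],
    [0, 0, 0.3, 0, 0, 0, 0],
    [0, 0, 0.2, 0, 0, 0, 0],
    [0, 0, 0, 0, 0, 0, 0]
  ]
}}

```text
time_s: 11.9
ee_pos: [0.5113, -0.1715, 0.1243]
tcp_rot: [-179.9, -0.0, -30.6]
contact_force: [-0.2, -0.1, -0.7]
grip_width: 0.0165
```

Run:
```python
from h import *
snap('scene')
crop('scene',300,210,60,50,'s11.png',f=12)
delta([.5114,-.1716,.1305],-30.8)
```

```text
pos [ 0.5113 -0.1716  0.1244] t 11.95 F [-0.5 -0.3 -0.7]
shift cm [ 0.01 -0.   -0.61] rot [-0.08 -0.05  0.17]
```

View pics/s11.png

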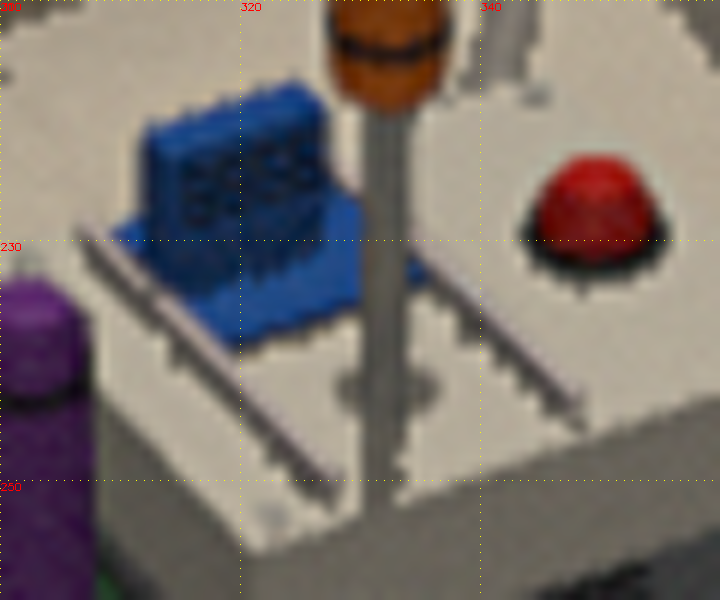

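Run:
```python
from h import *
z=np.load('scene.npz');D=z['d'];im=z['im']
for v in range(232,254):
  print(v,[tuple((dep('scene',u,v,D[v,u])*1000).round(0).astype(int)) for u in(330,331,332,333,334,336)],[tuple(im[v,u]) for u in (332,)])
a=im[225:260,315:350]
save('s11e.png',cv2.resize(cv2.convertScaleAbs(a,alpha=1.4),None,fx=16,fy=16,interpolation=cv2.INTER_NEAREST))
```

```text
232 [(np.int64(505), np.int64(-170), np.int64(71)), (np.int64(506), np.int64(-171), np.int64(71)), (np.int64(505), np.int64(-174), np.int64(73)), (np.int64(508), np.int64(-175), np.int64(71)), (np.int64(535), np.int64(-162), np.int64(50)), (np.int64(534), np.int64(-167), np.int64(53))] [(np.uint8(91), np.uint8(87), np.uint8(79))]
233 [(np.int64(505), np.int64(-171), np.int64(70)), (np.int64(504), np.int64(-173), np.int64(71)), (np.int64(506), np.int64(-174), np.int64(70)), (np.int64(508), np.int64(-174), np.int64(69)), (np.int64(530), np.int64(-165), np.int64(53)), (np.int64(536), np.int64(-165), np.int64(49))] [(np.uint8(88), np.uint8(86), np.uint8(78))]
234 [(np.int64(506), np.int64(-170), np.int64(66)), (np.int64(506), np.int64(-172), np.int64(67)), (np.int64(505), np.int64(-174), np.int64(68)), (np.int64(507), np.int64(-175), np.int64(68)), (np.int64(533), np.int64(-163), np.int64(48)), (np.int64(532), np.int64(-167), np.int64(50))] [(np.uint8(88), np.uint8(84), np.uint8(77))]
235 [(np.int64(505), np.int64(-171), np.int64(66)), (np.int64(504), np.int64(-173), np.int64(67)), (np.i
[... 5507 characters left out ...]
04), np.uint8(100), np.uint8(90))]
252 [(np.int64(483), np.int64(-182), np.int64(48)), (np.int64(484), np.int64(-184), np.int64(49)), (np.int64(486), np.int64(-185), np.int64(47)), (np.int64(489), np.int64(-185), np.int64(46)), (np.int64(491), np.int64(-186), np.int64(45)), (np.int64(492), np.int64(-189), np.int64(46))] [(np.uint8(101), np.uint8(96), np.uint8(89))]
253 [(np.int64(481), np.int64(-184), np.int64(49)), (np.int64(482), np.int64(-185), np.int64(48)), (np.int64(486), np.int64(-185), np.int64(46)), (np.int64(487), np.int64(-186), np.int64(45)), (np.int64(489), np.int64(-187), np.int64(44)), (np.int64(493), np.int64(-189), np.int64(42))] [(np.uint8(103), np.uint8(98), np.uint8(90))]
```

View pics/s11e.png

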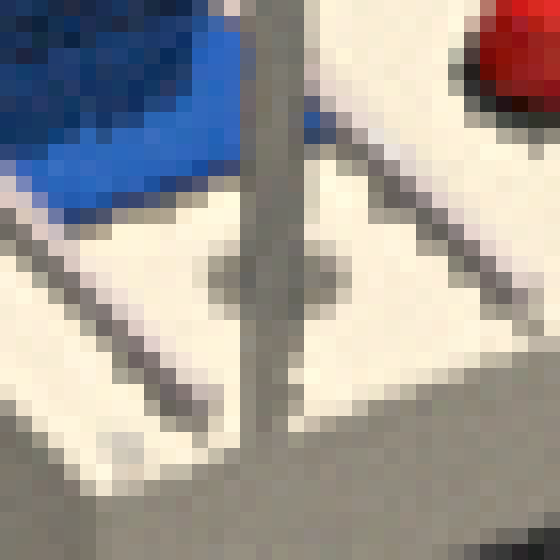

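Request:
{"fn": "jog_arm", "kwargs": {
  "commands": [
    [0, 0, 0.3, 0, 0, 0, 0],
    [0, 0, 0.3, 0, 0, 0, 0],
    [0, 0, 0.2, 0, 0, 0, 0],
    [0, 0, 0.2, 0, 0, 0, 0],
    [0, 0, 0, 0, 0, 0, 0]
  ]
}}

```text
time_s: 12.45
ee_pos: [0.5113, -0.1715, 0.1135]
tcp_rot: [-179.9, -0.0, -30.6]
contact_force: [0.7, 0.4, -2.1]
grip_width: 0.0164
```

Request:
{"fn": "jog_arm", "kwargs": {
  "commands": [
    [0, 0, 0.2, 0, 0, 0, 0],
    [0, 0, 0.2, 0, 0, 0, 0],
    [0, 0, 0, 0, 0, 0, 0]
  ]
}}

```text
time_s: 12.75
ee_pos: [0.5116, -0.1716, 0.1095]
tcp_rot: [-179.9, -0.1, -30.6]
contact_force: [-0.8, -0.0, 4.0]
grip_width: 0.0165
```

Request:
{"fn": "jog_arm", "kwargs": {
  "commands": [
    [0, 0, 0.15, 0, 0, 0, 0],
    [0, 0, 0, 0, 0, 0, 0]
  ]
}}

```text
time_s: 12.95
ee_pos: [0.5116, -0.1717, 0.1081]
tcp_rot: [-179.9, -0.1, -30.6]
contact_force: [-0.8, 1.3, 3.1]
grip_width: 0.0165
```

Request:
{"fn": "jog_arm", "kwargs": {
  "commands": [
    [0, 0, 0.15, 0, 0, 0, 0],
    [0, 0, 0, 0, 0, 0, 0]
  ]
}}

```text
time_s: 13.15
ee_pos: [0.5117, -0.1717, 0.1067]
tcp_rot: [-179.9, -0.1, -30.6]
contact_force: [-1.2, -0.3, 4.4]
grip_width: 0.0168
```

Request:
{"fn": "jog_arm", "kwargs": {
  "commands": [
    [0, 0, 0.1, 0, 0, 0, 0],
    [0, 0, 0, 0, 0, 0, 0]
  ]
}}

```text
time_s: 13.35
ee_pos: [0.512, -0.1719, 0.1064]
tcp_rot: [-179.9, -0.1, -30.6]
contact_force: [-3.2, 0.7, 6.9]
grip_width: 0.0163
```

Request:
{"fn": "jog_arm", "kwargs": {
  "commands": [
    [0, 0, 0.1, 0, 0, 0, 0],
    [0, 0, 0, 0, 0, 0, 0]
  ]
}}

```text
time_s: 13.55
ee_pos: [0.5121, -0.1721, 0.1063]
tcp_rot: [-179.9, -0.2, -30.6]
contact_force: [-3.7, 1.0, 6.2]
grip_width: 0.0166
```

Request:
{"fn": "jog_arm", "kwargs": {
  "commands": [
    [0, 0, 0.2, 0, 0, 0, 0],
    [0, 0, 0, 0, 0, 0, 0]
  ]
}}

```text
time_s: 13.75
ee_pos: [0.5129, -0.1726, 0.106]
tcp_rot: [-179.9, -0.3, -30.7]
contact_force: [-3.9, -0.3, 5.9]
grip_width: 0.0164
```

Run:
```python
from h import *
F=[]
for i in range(6):
    snap('scene'); s=monitor.observe(); F.append(s['contact_force']); 
print(np.array(F).round(1)); print(s['ee_pos'],s['tcp_rot'],s['time_s'])
crop('scene',270,150,100,110,'s12.png',f=5)
D=np.load('scene.npz')['d']; im=np.load('scene.npz')['im']
a=im[200:260,305:365]; save('s12e.png',cv2.resize(cv2.convertScaleAbs(a,alpha=1.4),None,fx=10,fy=10,interpolation=cv2.INTER_NEAREST))
```

```text
[[-3.3  0.4  9.6]
 [-3.  -0.  11.2]
 [-2.9  0.7 11.6]
 [-2.3  1.1 10.3]
 [-2.8  0.2 10.8]
 [-4.   0.2 12. ]]
[ 0.51287848 -0.17256411  0.10591687] [-179.90548482   -0.27365141  -30.66610956] 14.05
```

View pics/s12.png

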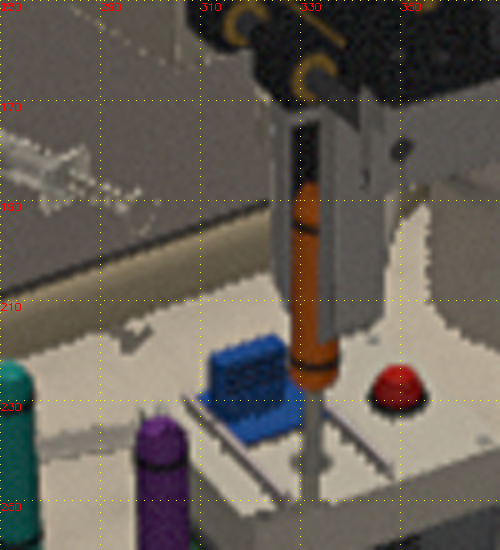

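View pics/s12e.png

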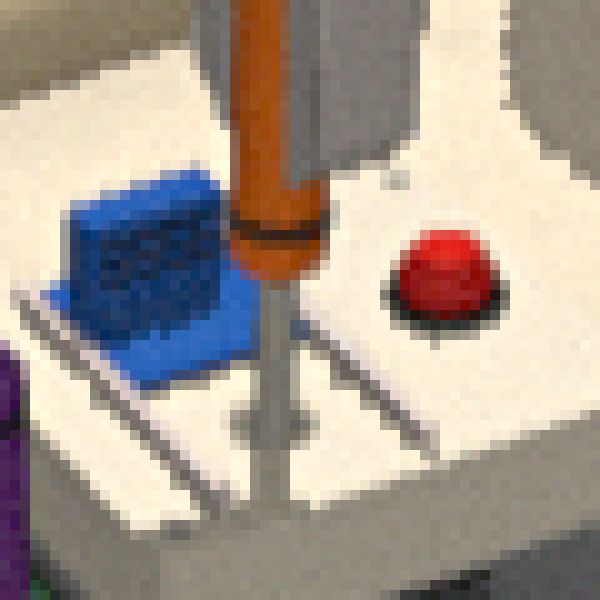

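Run:
```python
from h import *
D=np.load('scene.npz')['d']
for v in (218,221,224,226,227,228,229,230): print(v,[(dep('scene',u,v,D[v,u])*1000).round(0).tolist() for u in(332,333)])
# same with stylus lifted: check pre-press
F=[]
for i in range(4):
    read_camera('scene'); s=monitor.observe(); F.append(s['contact_force'])
print(np.array(F).round(1),s['ee_pos'],s['grip_width'],s['time_s'])
```

```text
218 [[502.0, -175.0, 102.0], [503.0, -177.0, 103.0]]
221 [[505.0, -174.0, 95.0], [505.0, -176.0, 95.0]]
224 [[502.0, -176.0, 91.0], [501.0, -178.0, 92.0]]
226 [[503.0, -175.0, 86.0], [503.0, -177.0, 87.0]]
227 [[503.0, -175.0, 84.0], [501.0, -178.0, 86.0]]
228 [[506.0, -173.0, 80.0], [503.0, -177.0, 83.0]]
229 [[506.0, -173.0, 78.0], [508.0, -175.0, 77.0]]
230 [[506.0, -174.0, 76.0], [509.0, -174.0, 74.0]]
[[-3.7 -0.1 11.3]
 [-2.7 -0.3  9.9]
 [-2.4 -0.9 10.8]
 [-3.3 -0.7 11.2]] [ 0.51288435 -0.17260716  0.10591389] 0.016013755494469154 14.25
```

Run:
```python
from h import *
print(workorder.finish_job()); s=monitor.observe(); print(s['time_s'],s['contact_force'],s['ee_pos'],s['grip_width'])
```

```text
the job is handed in; nothing more can be done
None
the job is handed in; nothing more can be done
```

I opened the red-lamp unit's cover, took the orange stylus from its stand and pressed the yellow button down to its stop. I handed the job in at about 14.3 s with the stylus still held and pressing; no verdict is reported.

**Cover:** I gripped the blue tab and slid it about 28 mm until it met a firm stop. The later pictures show the reset hole fully uncovered, but I did not measure the cover's exact opening.

**Stylus and button:**
- The push held steady at about 11 N, more than the 5.6 N for fully down and well under 40 N.
- The arm stopped moving at that force. The handle's lower end measured about 83 mm up, which puts the tip near 28–29 mm; fully down is 29 mm.
- The stylus was gripped at 16–17 mm opening with 30 N set, and the tool was within 0.3° of vertical.

**Other things on the bench:** I commanded no contact with the green-lamp unit, the pot, the vial or the look-alikes. I last saw the pot and vial standing, and the green-lamp unit's cover shut, before the final press and did not picture them again.

**Checks that disagreed or were limited:**
- The two cameras differed by 3–5 mm, and the arm blocked the top camera over the hole. I lined up the final insertion by comparing tip and hole in the scene camera.
- A small side force of about 3 N and about 1.5 mm of sideways drift appeared at full press, still within the hole's clearance.

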